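Zero plate and key bars at the checking station

TASK

To get the checking station ready for the inspector, first push the flat zero plate along its slide and over the yellow lip of the blue gauge base, so that it drops flat into the pocket beyond. Then lay every key bar that is on the bench level and crossways over the narrow green rail, each balanced on its middle with a gap of at least a finger's width to the next, and last push the red ready lever fully over, away from the robot. Leave the mug, oil, bolts and tools where they are.

Things in the scene. Friction and masses are not known exactly. Their poses are not given: they have to be found in the camera images.
- zero_plate_mid (a point): centre (half-way up) of the zero plate: loose square aluminium plate 88 x 88 x 8 mm with two dark dots, 0.2 kg, lying on the steel slide of the gauge base between side guides (4 mm play each side). x roughly along the slide towards the lip, z up. Too wide to grip: push its rear edge, which stands 3 mm proud of the guides.
- pocket (a point): centre of the floor (10 mm over the bench) of the pocket in the fixed blue gauge base; x is the push direction, z up. Pocket 96 x 96 mm, x = -48 (lip) to +48 mm (end wall). Slide deck 20 mm over the bench, from x = -183 mm (open rear end) to the lip; guides and end wall 25 mm high over the bench. Plate home: its centre 4 mm above this point.
- lip (a point): middle of the pocket-side top edge of the yellow lip, 23 mm over the bench (3 mm over the deck), at x = -48 mm of the pocket; axes as the pocket's. Slide side: bevelled up from deck height over about 14 mm, then flat for 9 mm. Pocket side: a straight 13 mm drop to the floor.
- rail_top (a point): centre of the flat bare-steel top of the green rail, a ridge fixed to the bench, 40 mm tall and 280 mm long along y. x is across the rail, z up. The top is 18 mm wide along x; both sides slope down at 55 degrees to a foot 74 mm wide in all. A bar lying on the rail has its centre 12 mm above this point's height.
- bar1_mid (a point): centre of a bright steel key bar, a loose solid square bar 24 x 24 mm and 64 mm long, about 0.3 kg, lying on the bench; x is its long axis, its four long faces are alike. May be absent.
- bar2_mid (a point): centre of a yellow brass key bar, a loose solid square bar 24 x 24 mm and 64 mm long, about 0.3 kg, lying on the bench; x is its long axis, its four long faces are alike. May be absent.
- bar3_mid (a point): centre of a red-painted key bar, a loose solid square bar 24 x 24 mm and 64 mm long, about 0.3 kg, lying on the bench; x is its long axis, its four long faces are alike. May be absent.
- bar4_mid (a point): centre of a blue-painted key bar, a loose solid square bar 24 x 24 mm and 64 mm long, about 0.3 kg, lying on the bench; x is its long axis, its four long faces are alike. May be absent.
- bar5_mid (a point): centre of a black key bar, a loose solid square bar 24 x 24 mm and 64 mm long, about 0.3 kg, lying on the bench; x is its long axis, its four long faces are alike. May be absent.
- ready (a joint): angle of the ready lever: 0 leaning towards the robot, 0.5 upright, 1.0 fully over (away from the robot, stop); it stays where it is left, about 1 N at its ball moves it.
- ready_tip (a point): centre of the red ball (26 mm across) at the end of the ready lever's 10 mm rod; it turns with the lever, 80 mm from the hinge.
- ready_base: the lever's fixed yellow block, 70 x 50 x 25 mm; origin at the centre of its underside, the hinge is 22 mm above it; x is the direction in which the lever is pushed over, roughly away from the robot.
- bolt1: a steel hex-head bolt standing on its head, 34 mm across, 60 mm tall; bystander, origin under its head
- bolt2: a second steel bolt standing on its head, 34 mm across, 60 mm tall; bystander, origin under its head
- mug: a white mug, 80 mm wide and 90 mm tall; bystander, origin at the centre of its underside
- oil: a yellow oil bottle with a red cap, 60 mm wide and 150 mm tall; bystander, origin at the centre of its underside
- mallet: a red-handled hammer lying on the bench; bystander
- driver: a green-handled screwdriver lying on the bench; bystander
- caliper: a steel caliper with a black display, 200 mm long, lying on the bench; bystander
Things that resemble listed ones, but are neither listed nor needed, are in the scene too. Leave any pink or purple look-alike of the ready_base alone. Of the things that look like the part that bears zero_plate_mid, the smaller one is meant.

How it is judged:
By the outcome, as a careful person would: the job done as asked, in the order asked, and still so for the second after the job is handed in, with the robot touching nothing.
Of bar1, bar2, bar3, bar4, bar5 only 4 to 5 are there at a start; the rules pass over those that are not, and their reading is None.
At some moment in a run one of bar1, bar2, bar3, bar4, bar5 may be knocked a few centimetres aside while the robot is not near it.
It also fails if it takes over 210 s, if anything falls off the work surface, if the arm or the gripper's body presses on something with over 40 N, if the wrist force passes 120 N, or if a joint passes its speed limit or range.

ROBOT

A 7-joint arm with a two-finger parallel gripper is mounted at the origin on the work surface. World frame = base frame: x ahead of the robot, y to its left, z up, the work surface at z = 0. Lengths are in m, angles in rad, forces in N, time in s.
With the tool pointing down it reaches from about 0.4 to 0.925 m from the base axis. Payload 4.1 kg.
Tool frame: the origin (TCP) lies on the centre line of the jaws, within the pads' length; the fingertips stand 25 mm ahead of it and the grasp point (between the pads) lies 6 mm ahead of it; z points along the fingers, y is the line along which they close (so a half turn about z gives the same grasp; the last joint's range is limited). The gripper opens to 85 mm and grips with 20 to 120 N. Pads are 22 mm wide; open, the fingers measure 114 mm over their backs; the gripper's body (76 mm by 85 mm) begins 54 mm behind the grasp point. The pads swing forward as they close: fully open they stand 13 mm farther back than shut.
Start: joints at [1.195, 0.398, 0.045, 1.537, -0.019, 1.207, -0.051], TCP at [0.178, -0.625, 0.256] pointing down, gripper open.
Joint ranges: [-2.82, 2.82], [-0.49, 2.23], [-1.37, 1.46], [0, 2.46], [-1.36, 4.5], [0.23, 2], [-2.94, 2.94]. Speed limits (rad/s): [2.57, 2.57, 3.14, 3.14, 3.14, 3.14, 3.14].

INTERFACE

Orientations are given as a 3x3 rotation matrix whose columns are the frame's x, y, z axes.
In Python, from cell import bot, fingers, eyes gives the robot as it stands. Calls block until the motion is done:
- bot.move_ptp(position, orientation): joint-space move of the TCP to a pose.
- bot.move_linear(position, ori=None, feed=0.15, until_force=None): straight line of the TCP; ori=None keeps the orientation; feed is the mean speed in m/s. With until_force (N) it stops when the force on the tool has changed by that much, and returns True; else False.
- bot.movej(angles): joint-space move.
- fingers.open_jaws() and fingers.close(): open the fingers fully, or close them until they stop; the grip force is fixed at half the most.
- bot.dwell(seconds).
- bot.solve_ik(position, orientation): joint angles nearest the present ones, or None.
- bot.read_state(): the state.
- eyes.camera(name): name is "scene" or "top" or "wrist"; returns (picture, depth): 480x640x3 uint8, blue, green, red; 480x640 float32, m along the optical axis (not along the pixel's ray), 0 where there is no reading.
- eyes.calibration(name): a dict with "intrinsics" (3x3 intrinsics, pixels), "rvec" (rotation vector, rad) and "tvec" (3), from world to camera coordinates, as OpenCV has them. Camera axes: x right, y down, z forward; pixel columns grow to the right and rows downward; lengths in m; the calibration is good to about 2 mm. A picture is of the moment at which its call begins: read the wrist's pose just before it. calibration takes no time and is no camera call; for the wrist camera it gives the pose at the moment of the call.
A pose or a line that the arm cannot do raises bot.IKError and nothing moves.
- bot.close_job(): hands the job in; it is judged then, once.
The state is a dict: "time": time; "joints": joint angles; "qd": joint speeds; "joint_torque": joint torques, N m; "tool_pos": TCP position; "eef_rot": TCP orientation; "force": force on the tool from outside, world axes, zero at the start; "moment": the same for the moment, N m; "gripper_width": finger opening in m; "gripper_force": force on a finger pad.
Only numpy, scipy, OpenCV 4.12 (cv2) and the standard library are available. Lean on these libraries where they do the work, as an engineer would, in place of code of your own. Each camera call takes 0.05 s, during which the arm holds its last target. There are 200 camera calls.

## Working session

There is one attempt and no reset: what is moved stays moved. The work goes in short steps, each a Python script; the robot and the scene stay as the last script left them, time stands still between calls to the robot, and variables do not carry over. Pictures are saved under pics/ and viewed, at most 14 in all, crops included, and the job is handed in when it is done.

```bash
ls; mkdir -p pics; cat > h.py <<'E'
import numpy as np, cv2
from cell import bot, fingers, eyes
def cal(n):
    c=eyes.calibration(n);K=np.array(c["intrinsics"]);R,_=cv2.Rodrigues(np.array(c["rvec"],float));t=np.array(c["tvec"],float).ravel();return K,R,t
def ray(uv,z,C):
    K,R,t=C;d=R.T@np.linalg.solve(K,[uv[0],uv[1],1.]);o=-R.T@t;return o+d*(z-o[2])/d[2]
def cloud(dep,C):
    K,R,t=C;v,u=np.mgrid[:480,:640];p=np.stack([(u-K[0,2])/K[0,0]*dep,(v-K[1,2])/K[1,1]*dep,dep],-1);return (p-t)@R
def proj(p,C):
    K,R,t=C;q=K@(R@np.array(p,float)+t);return q[:2]/q[2]
def down(a): # tool x axis at angle a, z down
    c,s=np.cos(a),np.sin(a);return np.array([[c,s,0],[s,-c,0],[0,0,-1.]])
E
python3 - <<'E'
from h import *
for n in ("top","scene"):
    p,d=eyes.camera(n);cv2.imwrite(f"pics/{n}0.png",p);np.save(f"{n}0.npy",d)
    K,R,t=cal(n);print(n,-R.T@t,K[0,0],K[1,1],R[2])
s=bot.read_state();print(s["time"],s["tool_pos"],s["eef_rot"])
E
```

```text
pics
top [ 0.24057315 -0.04208668  1.55843245] 508.2480063617929 508.2480063617929 [ 0.17730019  0.00313064 -0.98415184]
scene [ 1.07096826 -0.87678198  1.38123868] 622.0037913101922 622.0037913101922 [-0.33792644  0.52841107 -0.77883725]
0.1 [ 0.17751896 -0.62475088  0.25535454] [[ 9.61896340e-01  2.73413701e-01 -6.15160436e-04]
 [ 2.73414358e-01 -9.61894929e-01  1.65343789e-03]
 [-1.39647132e-04 -1.75862955e-03 -9.99998444e-01]]
```

View pics/top0.png

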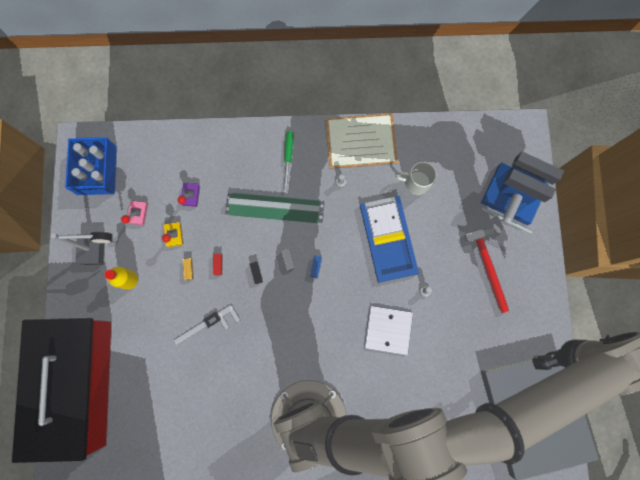

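View pics/scene0.png

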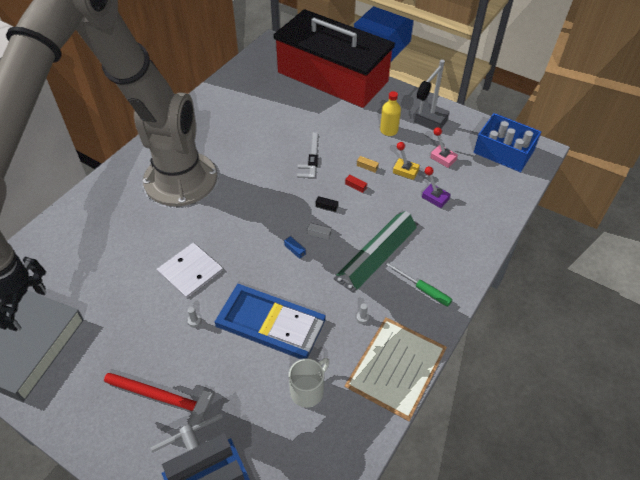

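The views show five bars in a row at top (188..316, ~265), and a gauge base at (388,238) with the plate on its far end, so the push goes towards the robot. The rail is at (275,206). The yellow lever at (172,233) sits between the pink and purple look-alikes.

```bash
cat > meas.py <<'E'
from h import *
def bars(img,dep,C,box=((0.38,0.62),(-0.12,0.42)),zr=(0.012,0.034)):
    """bars: pixels with height 12..34 mm in box, min-area rects on the top plane"""
    P=cloud(dep,C);m=(dep>0)&(P[...,2]>zr[0])&(P[...,2]<zr[1])&(P[...,0]>box[0][0])&(P[...,0]<box[0][1])&(P[...,1]>box[1][0])&(P[...,1]<box[1][1])
    m=cv2.morphologyEx(m.astype(np.uint8),cv2.MORPH_OPEN,np.ones((2,2)));n,l,st,_=cv2.connectedComponentsWithStats(m)
    out=[]
    for i in range(1,n):
        if st[i,4]<60: continue
        v,u=np.where(l==i);q=np.array([ray((a,b),0.024,C)[:2] for a,b in zip(u,v)],np.float32)
        (c,wh,a)=cv2.minAreaRect(q*1000);
        if wh[0]<wh[1]: a+=90;wh=wh[::-1]
        out.append((np.array(c)/1000,((a+90)%180)-90,wh,np.median(P[l==i][:,2]),np.median(img[l==i],0).astype(int)))
    return out
E
python3 - <<'E'
from meas import *
np.set_printoptions(precision=4,suppress=True)
img=cv2.imread("pics/top0.png");dep=np.load("top0.npy");C=cal("top")
for b in bars(img,dep,C): print(b)
P=cloud(dep,C)
for uv in [(275,203),(384,214),(388,240),(430,350),(396,270)]: print(uv,P[uv[1],uv[0]])
hsv=cv2.cvtColor(img,cv2.COLOR_BGR2HSV)
def rect(m,z,name):
    v,u=np.where(m);q=np.array([ray((a,b),z,C)[:2] for a,b in zip(u,v)],np.float32)*1000
    print(name,len(u),cv2.minAreaRect(q))
def win(u0,u1,v0,v1):
    w=np.zeros((480,640),bool);w[v0:v1,u0:u1]=1;return w
blue=(abs(hsv[...,0].astype(int)-110)<12)&(hsv[...,1]>120)
rect(blue&win(350,425,185,290),.025,"base")
yel=(abs(hsv[...,0].astype(int)-26)<8)&(hsv[...,1]>130)
rect(yel&win(360,415,220,255),.023,"lip")
rect((img.min(2)>170)&win(360,410,195,245),.028,"plate")
rect(yel&win(150,188,215,250),.025,"leverblk")
red=((hsv[...,0]<8)|(hsv[...,0]>172))&(hsv[...,1]>130)
v,u=np.where(red&win(155,178,225,250));print("ball px",u.mean(),v.mean(),len(u),ray((u.mean(),v.mean()),.08,C), P[int(v.mean()),int(u.mean())])
rect((P[...,2]>.035)&(P[...,2]<.046)&win(220,330,185,225),.04,"rail")
# scene ball
S=cv2.imread("pics/scene0.png");hs=cv2.cvtColor(S,cv2.COLOR_BGR2HSV);r=((hs[...,0]<8)|(hs[...,0]>172))&(hs[...,1]>130)&win(393,410,138,153)
v,u=np.where(r);uv=(u.mean(),v.mean());
Cs=cal("scene");print("scene ball",uv,[ray(uv,z,Cs) for z in (.07,.09)])
E
```

```text
(array([0.6079, 0.032 ]), 82.68721008300781, (155.9698944091797, 18.656660079956055), np.float64(0.0175824847554249), array([66, 77, 54]))
(array([0.5585, 0.3959]), 1.3960384130477905, (72.4211196899414, 40.073734283447266), np.float64(0.02415244324843551), array([ 10, 167, 202]))
(array([0.4689, 0.0512]), 14.696847915649414, (64.50973510742188, 23.87640953063965), np.float64(0.02375264394327024), array([130, 127, 123]))
(array([0.4598, 0.2669]), 0.3555036783218384, (62.281131744384766, 24.41313362121582), np.float64(0.023943544296006473), array([ 52,  55, 180]))
(array([ 0.4447, -0.0342]), -13.625732421875, (65.0319595336914, 24.242097854614258), np.float64(0.02316519284966452), array([146,  98,  57]))
(array([0.4481, 0.3562]), 5.153294563293457, (65.74351501464844, 26.420360565185547), np.float64(0.024877062125515423), array([ 72, 162, 203]))
(array([0.4317, 0.1485]), 14.833343505859375, (64.5301284790039, 25.17257308959961), np.float64(0.02321708178547557), array([62, 59, 59]))
(275, 203) [0.6446 0.089  0.0427]
(384, 214) [ 0.6026 -0.2454  0.0325]
(388, 240) [ 0.5229 -0.255   0.0217]
(430, 350) [ 0.1883 -0.3656  0.0037]
(396, 270) [ 0.4308 -0.2762  0.0108]
base 1843 ((528.3804321289062, -256.64874267578125), (248.98655700683594, 125.4283218383789), 10.476155281066895)
lip 224 ((530.207763671875, -258.0047302246094), (22.81597900390625, 92.91310119628906), 10.613277435302734)
plate 829 ((594.9575805664062, -244.93861389160156), (105.27485656738281, 86.78890228271484), 10.591628074645996)
leverblk 280 ((559.3282470703125, 406.7786560058594), (72.90602111816406, 51.2728271484375), 8.969809532165527)
ball px 165.83333333333334 237.6875 48 [0.5379 0.4114 0.08  ] [0.5335 0.4039 0.1126]
rail 690 ((638.7459716796875, 93.80143737792969), (279.6205139160156, 34.88812255859375), 82.22299194335938)
scene ball (np.float64(400.36), np.float64(145.5)) [array([0.5209, 0.4327, 0.07  ]), array([0.5293, 0.4128, 0.09  ])]
```

```bash
python3 - <<'E'
import cv2
a=cv2.imread("pics/top0.png")[180:290,130:440];cv2.imwrite("pics/topcrop.png",cv2.resize(a,None,fx=2.58,fy=2.58,interpolation=cv2.INTER_CUBIC))
E
```

```text
(no output)
```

View pics/topcrop.png

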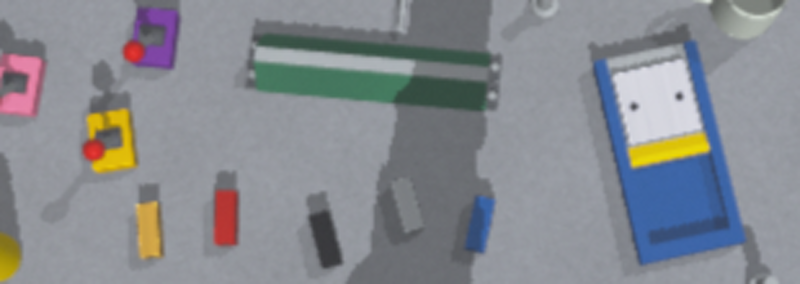

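```bash
python3 - <<'E'
from h import *
np.set_printoptions(precision=4,suppress=True)
a=np.radians(10.5)
bot.move_ptp([0.50,-0.22,0.36],down(a))
C=cal("wrist");p,d=eyes.camera("wrist");cv2.imwrite("pics/w0.png",p);np.save("w0.npy",d);np.savez("w0c.npz",K=C[0],R=C[1],t=C[2])
print("cam",-C[1].T@C[2],C[1][2],bot.read_state()["joints"])
fingers.close();
bot.move_ptp([0.50,-0.125,0.07],down(a))
print(bot.move_linear([0.50,-0.125,0.0],feed=0.03,until_force=4),bot.read_state()["tool_pos"])
bot.move_linear([0.50,-0.125,0.08]);fingers.open_jaws()
print(bot.move_linear([0.50,-0.125,0.0],feed=0.04,until_force=4),bot.read_state()["tool_pos"],bot.read_state()["gripper_width"])
bot.move_linear([0.50,-0.125,0.15]);fingers.close();s=bot.read_state();print(s["time"],s["force"],s["gripper_width"])
E
```

```text
cam [ 0.573  -0.2081  0.4776] [-0.2924 -0.0528 -0.9548] [ 0.5347  0.1569 -0.2248  1.6278  0.036   1.3616 -1.0849]
True [ 0.5    -0.125   0.0251]
True [ 0.4999 -0.125   0.0119] 0.08536437954307563
10.0917 [-0.2001 -0.302   0.0846] 0.0003993057604389289
```

View pics/w0.png

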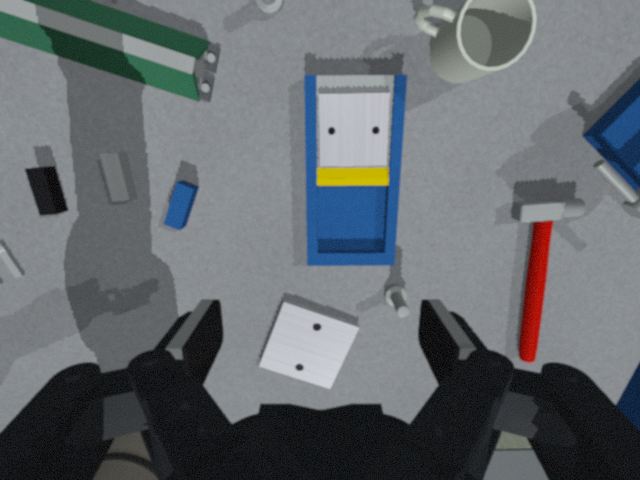

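The wrist view shows the base upright: the plate's rear edge is near row 94, the lip is at rows 167-185 and the pocket lies below it. I'll refine the lip and plate edges, then push.

```bash
python3 - <<'E'
from h import *
np.set_printoptions(precision=4,suppress=True)
img=cv2.imread("pics/w0.png");z=np.load("w0c.npz");C=(z["K"],z["R"],z["t"])
hsv=cv2.cvtColor(img,cv2.COLOR_BGR2HSV)
y=(abs(hsv[...,0].astype(int)-26)<8)&(hsv[...,1]>130)
v,u=np.where(y[150:200,300:400]);v+=150;u+=300
q=np.array([ray((a,b),.023,C)[:2] for a,b in zip(u,v)],np.float32)*1000;r=cv2.minAreaRect(q);print("lip",r)
top=img[:,353].min(1);print("col353",[(i,int(top[i])) for i in range(60,102,2)])
for uv,zz in [((318,94),.028),((390,93),.028),((354,94),.028),((331,130),.028),((375,130),.028),((315,75),.02),((393,75),.02)]: print(uv,ray(uv,zz,C))
w=(img.min(2)>180);v,u=np.where(w[90:165,315:393]);v+=90;u+=315
print("plate",cv2.minAreaRect(np.array([ray((a,b),.028,C)[:2] for a,b in zip(u,v)],np.float32)*1000))
R=img[...,2].astype(int)
b=(abs(hsv[...,0].astype(int)-110)<12)&(hsv[...,1]>120)
v,u=np.where(b[60:275,295:415]);v+=60;u+=295
print("base",cv2.minAreaRect(np.array([ray((a,b_),.025,C)[:2] for a,b_ in zip(u,v)],np.float32)*1000))
E
```

```text
lip ((528.4421997070312, -259.8067932128906), (22.48049545288086, 95.0994644165039), 10.371678352355957)
col353 [(60, 96), (62, 99), (64, 95), (66, 95), (68, 99), (70, 92), (72, 98), (74, 114), (76, 158), (78, 164), (80, 162), (82, 162), (84, 161), (86, 136), (88, 124), (90, 119), (92, 133), (94, 180), (96, 191), (98, 190), (100, 189)]
(318, 94) [ 0.6198 -0.1964  0.028 ]
(390, 93) [ 0.6369 -0.2834  0.028 ]
(354, 94) [ 0.6278 -0.24    0.028 ]
(331, 130) [ 0.5813 -0.2201  0.028 ]
(375, 130) [ 0.5913 -0.2751  0.028 ]
(315, 75) [ 0.6413 -0.1887  0.02  ]
(393, 75) [ 0.6587 -0.2835  0.02  ]
plate ((586.2379150390625, -247.5792236328125), (84.71356964111328, 85.91293334960938), 10.560824394226074)
base ((527.7898559570312, -259.9373779296875), (247.8118133544922, 125.20488739013672), 10.526324272155762)
```

```bash
python3 - <<'E'
from h import *
np.set_printoptions(precision=4,suppress=True)
a=np.radians(10.5);d=np.array([np.cos(a),np.sin(a)]);L=np.array([.5173,-.2618])
P=lambda s,z:np.r_[L+d*s,z]
bot.move_ptp(P(.137,.15),down(a))
bot.move_linear(P(.137,.0492),feed=.08)
for s in (.115,.09,.06,.03,.016,.011,.008):
    hit=bot.move_linear(P(s,.0492),feed=.04,until_force=25);st=bot.read_state();print(s,hit,st["tool_pos"],st["force"])
    if hit: break
bot.move_linear(st["tool_pos"]+np.r_[d*.03,0.01],feed=.1)
bot.move_linear(P(.06,.2),feed=.2)
bot.move_ptp([.52,-.20,.33],down(a))
C=cal("wrist");p,dd=eyes.camera("wrist");cv2.imwrite("pics/w1.png",p[0:400,200:520]);np.save("w1.npy",dd)
p,_=eyes.camera("top");cv2.imwrite("pics/t1.png",p)
print(bot.read_state()["time"])
E
```

```text
0.115 False [ 0.6299 -0.241   0.0491] [-0.5402  0.1436 -0.3932]
0.09 False [ 0.6055 -0.2456  0.0492] [ 0.3985 -0.6115 -0.0002]
0.06 False [ 0.5757 -0.251   0.049 ] [-0.851   0.959  -0.8258]
0.03 False [ 0.5464 -0.2563  0.049 ] [-0.344   0.2364  0.45  ]
0.016 False [ 0.5325 -0.2592  0.0492] [ 0.2948 -0.7931  0.6262]
0.011 False [ 0.5276 -0.26    0.0491] [-0.5989  0.2145  0.3976]
0.008 False [ 0.5248 -0.2605  0.0491] [-0.4964  0.4527 -0.202 ]
18.6583
```

View pics/w1.png

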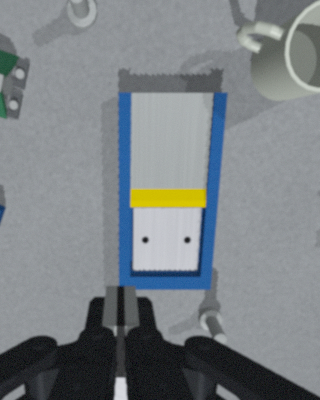

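The plate lies beyond the lip in the pocket (crop (167,240)). I'll check its height by depth, then look at the rail and bars.

```bash
python3 - <<'E'
from meas import *
np.set_printoptions(precision=4,suppress=True)
C=cal("wrist");P=cloud(np.load("w1.npy"),C)
print("plate z",[P[v,u] for u,v in [(340,215),(390,215),(340,262),(390,262),(365,195),(365,150)]])
fingers.open_jaws()
bot.move_ptp([0.50,0.10,0.48],down(0))
C=cal("wrist");p,d=eyes.camera("wrist");cv2.imwrite("pics/w2.png",p);np.save("w2.npy",d);np.savez("w2c.npz",K=C[0],R=C[1],t=C[2])
for b in bars(p,d,C): print(b)
print(bot.read_state()["time"])
E
```

```text
plate z [array([ 0.4984, -0.2296,  0.0173]), array([ 0.5103, -0.2935,  0.0175]), array([ 0.4338, -0.2428,  0.0163]), array([ 0.4466, -0.3095,  0.0173]), array([ 0.5305, -0.2551,  0.0217]), array([ 0.5842, -0.2435,  0.0174])]
(array([0.6116, 0.051 ]), 83.31732177734375, (199.28933715820312, 17.89139747619629), np.float64(0.01932831560518883), array([ 82, 111,  53]))
(array([0.559 , 0.3984]), 7.391060829162598, (69.86112213134766, 49.299354553222656), np.float64(0.02532529737804457), array([  0, 159, 184]))
(array([0.4699, 0.0514]), 15.40962028503418, (65.77142333984375, 23.99073600769043), np.float64(0.024132967273470834), array([121, 120, 116]))
(array([0.4617, 0.2652]), -1.0853958129882812, (65.1052474975586, 27.075538635253906), np.float64(0.024286082964908428), array([ 20,  29, 167]))
(array([0.4491, 0.355 ]), 4.700015068054199, (65.63907623291016, 29.03603744506836), np.float64(0.024181970394638527), array([ 59, 153, 183]))
(array([ 0.4454, -0.0335]), -13.514511108398438, (64.99739837646484, 26.719783782958984), np.float64(0.024024829390818028), array([153,  93,  41]))
(array([0.4326, 0.1487]), 14.415485382080078, (65.46283721923828, 25.20285987854004), np.float64(0.024222239384383417), array([37, 35, 35]))
20.7583
```

View pics/w2.png

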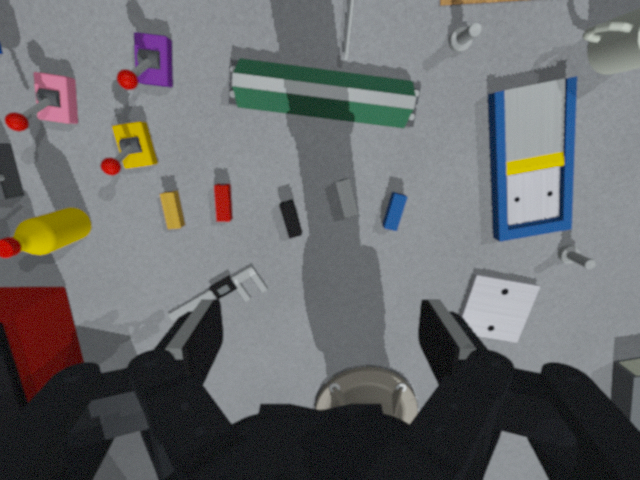

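Plate is flat in the pocket (top ≈18 mm). The rail strip runs (235,80)-(415,100); I'll fit the bare-steel strip and pick the steel bar first.

```bash
python3 - <<'E'
from h import *
np.set_printoptions(precision=4,suppress=True)
img=cv2.imread("pics/w2.png");z=np.load("w2c.npz");C=(z["K"],z["R"],z["t"])
hsv=cv2.cvtColor(img,cv2.COLOR_BGR2HSV).astype(int);g=(abs(hsv[...,0]-70)<25)&(hsv[...,1]>70)
m=[];e=[]
for u in range(245,406,4):
    v=np.where(g[55:130,u])[0]+55; gap=np.argmax(np.diff(v)); a,b=v[gap]+.5,v[gap+1]-.5
    m.append(ray((u,(a+b)/2),.04,C)); e.append(ray((u,a),.04,C)[0]-ray((u,b),.04,C)[0])
m=np.array(m);k=np.polyfit(m[:,1],m[:,0],1);print(k,"ang",np.degrees(np.arctan(k[0])),"res",np.std(m[:,0]-np.polyval(k,m[:,1])),"width",np.median(e))
ys=[ray(uv,.04,C) for uv in [(234,79),(416,101)]];print(ys)
dep=np.load("w2.npy");P=cloud(dep,C);print(P[90,330],P[84,280])
# same strip from the top view
img=cv2.imread("pics/top0.png");C=cal("top");hsv=cv2.cvtColor(img,cv2.COLOR_BGR2HSV).astype(int);g=(abs(hsv[...,0]-70)<25)&(hsv[...,1]>70)
m=[]
for u in range(236,316,4):
    v=np.where(g[185:225,u])[0]+185
    if len(v)<4: continue
    gap=np.argmax(np.diff(v));m.append(ray((u,(v[gap]+v[gap+1])/2),.04,C))
m=np.array(m);print(np.polyfit(m[:,1],m[:,0],1))
E
```

```text
[0.1195 0.6282] ang 6.816636827621899 res 0.0003600538049312081 width 0.021048013941270427
[array([0.6558, 0.2279, 0.04  ]), array([ 0.6243, -0.0493,  0.04  ])]
[0.6401 0.0829 0.0405] [0.6486 0.1586 0.041 ]
[0.1295 0.6296]
```

```bash
cat > pick.py <<'E'
from meas import *
np.set_printoptions(precision=4,suppress=True)
RA=np.radians(83.0)
ry=np.array([np.cos(RA),np.sin(RA)]);RC=np.array([.6289+.123*.0895,.0895])
def look(xy,a,h=.22):
    bot.move_ptp([xy[0],xy[1],h],down(a));C=cal("wrist");p,d=eyes.camera("wrist")
    c=[b for b in bars(p,d,C,box=((xy[0]-.1,min(xy[0]+.1,.585)),(xy[1]-.075,xy[1]+.075))) if 50<b[2][0]<80 and 18<b[2][1]<36]
    return p,sorted(c,key=lambda b:np.hypot(*(b[0]-xy)))
def pick(xy,th):
    a=np.radians(th+90);p,c=look(np.array(xy),a)
    if not c: cv2.imwrite("pics/miss.png",p);raise SystemExit("no bar seen")
    b=c[0];print("seen",b[0],b[1],b[2],b[4]);a=np.radians(b[1]+90);x,y=b[0]
    bot.move_linear([x,y,.08],ori=down(a),feed=.2)
    if bot.move_linear([x,y,.020],feed=.08,until_force=8): print("touched at",bot.read_state()["tool_pos"]);raise SystemExit
    fingers.close();s=bot.read_state();print("width",s["gripper_width"],"grip",s["gripper_force"])
    if abs(s["gripper_width"]-.064)>.004: raise SystemExit("bad grip")
    bot.move_linear([x,y,.13],feed=.2)
def place(off):
    x,y=RC+ry*off
    bot.move_ptp([x,y,.13],down(RA))
    bot.move_linear([x,y,.068],feed=.12)
    hit=bot.move_linear([x,y,.0585],feed=.02,until_force=4);s=bot.read_state();print("down",hit,s["tool_pos"],s["force"])
    fingers.open_jaws();bot.move_linear([x,y,.15],feed=.15);print("t",bot.read_state()["time"])
E
python3 - <<'E'
from pick import *
pick([.4695,.0513],15.2);place(-54e-3)
C=cal("wrist");p,d=eyes.camera("wrist");cv2.imwrite("pics/w3.png",p)
E
```

```text
seen [0.4717 0.0537] 15.152040481567383 (63.8874626159668, 25.48601531982422) [134 133 129]
width 0.06275445671597739 grip 66.973317861557
down True [0.6338 0.0359 0.0609] [-0.5407  0.1474  4.3043]
t 28.1333
```

View pics/w3.png

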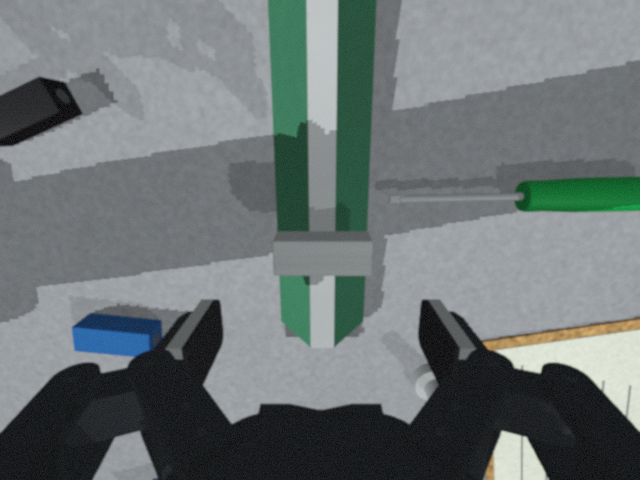

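The steel bar lies level and centred on the rail: bar columns 273-372 against strip 308-336. Next are the other four.

```bash
python3 - <<'E'
from pick import *
pick([.4454,-.0335],-13.5);place(-.108)
pick([.4326,.1487],14.4);place(0)
pick([.4617,.2652],-.5);place(.054)
pick([.4491,.355],5);place(.108)
bot.move_ptp([0.50,0.10,0.48],down(0))
C=cal("wrist");p,d=eyes.camera("wrist");cv2.imwrite("pics/w4.png",p);np.save("w4.npy",d)
E
```

```text
seen [ 0.4474 -0.0326] -13.457443237304688 (63.619842529296875, 25.492536544799805) [159  97  42]
width 0.06342993450030902 grip 65.97433805465698
down True [ 0.6272 -0.0177  0.0609] [-1.0876 -0.297   5.1204]
t 34.8333
seen [0.4341 0.1519] 14.274372100830078 (63.97894287109375, 25.341154098510742) [40 37 37]
width 0.06288099006021233 grip 66.18284225463867
down True [0.6403 0.0896 0.0608] [-0.7964 -0.093   5.5786]
t 41.775
seen [0.4637 0.2689] -0.6657867431640625 (63.71732711791992, 25.230512619018555) [ 19  29 168]
width 0.06287923856020594 grip 67.6680600643158
down True [0.647  0.1431 0.0609] [-0.1748 -0.8385  4.881 ]
t 48.725
seen [0.4237 0.343 ] 4.80049991607666 (63.28185272216797, 24.85456657409668) [ 58 148 178]
width 0.06290677900196011 grip 67.38835215568542
down True [0.6535 0.1968 0.0609] [-0.7025 -0.1795  4.5751]
t 55.9833
```

```bash
ls pics/w4.png && python3 - <<'E'
from meas import *
C=cal("wrist");d=np.load("w4.npy");p=cv2.imread("pics/w4.png")
for b in bars(p,d,C,box=((.55,.72),(-.1,.3)),zr=(.052,.075)): print(b)
E
```

```text
pics/w4.png
(array([0.65582892, 0.20028455]), -7.133598327636719, (69.6106948852539, 27.790340423583984), np.float64(0.06393309903507366), array([ 62, 157, 187]))
(array([0.64880249, 0.14379314]), -7.290473937988281, (69.62300109863281, 26.617624282836914), np.float64(0.06382917110312017), array([ 17,  23, 124]))
(array([0.64161432, 0.08629247]), -6.838111877441406, (69.68366241455078, 25.750709533691406), np.float64(0.06390690036073524), array([33, 31, 30]))
(array([0.63477936, 0.02938468]), -6.9272003173828125, (69.58494567871094, 26.655542373657227), np.float64(0.06389892921433528), array([171, 170, 165]))
(array([ 0.62776648, -0.02714733]), -6.939582824707031, (69.55616760253906, 27.958011627197266), np.float64(0.0637927716474619), array([153,  93,  40]))
```

View pics/w4.png

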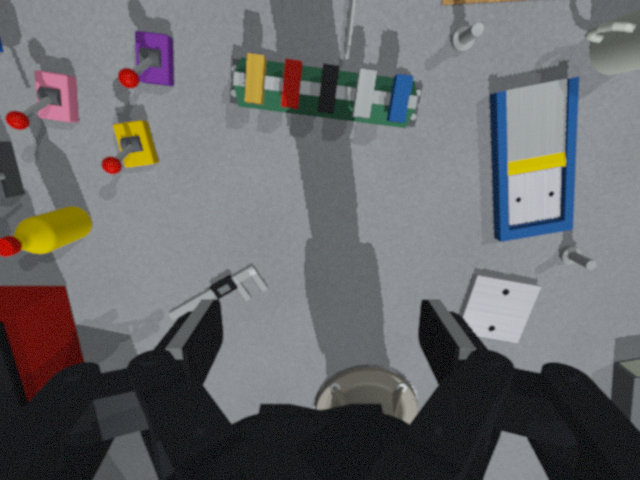

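All five bars are level (top 64 mm) at about 57 mm pitch, and the knocked brass bar was caught on re-look. Next I locate the lever ball from three views.

```bash
cat > ball.py <<'E'
from h import *
np.set_printoptions(precision=4,suppress=True)
def ball(views):
    A=np.zeros((3,3));b=np.zeros(3)
    for n,p,(u0,v0,r) in views:
        C=cal(n);h=cv2.cvtColor(p,cv2.COLOR_BGR2HSV);m=((h[...,0]<8)|(h[...,0]>172))&(h[...,1]>130)
        w=np.zeros(m.shape,bool);w[v0-r:v0+r,u0-r:u0+r]=1;v,u=np.where(m&w);uv=(u.mean(),v.mean())
        o=ray(uv,.5,C);d=ray(uv,0,C)-o;d/=np.linalg.norm(d);M=np.eye(3)-np.outer(d,d);A+=M;b+=M@o
    return np.linalg.solve(A,b)
E
python3 - <<'E'
from ball import *
T,_=eyes.camera("top");S,_=eyes.camera("scene");cv2.imwrite("pics/s5.png",S)
V=[("wrist",cv2.imread("pics/w4.png"),(111,165,13)),("scene",S,(401,145,9)),("top",T,(166,237,9))]
print(ball(V),ball(V[:2]))
h=cv2.cvtColor(V[0][1],cv2.COLOR_BGR2HSV);y=(abs(h[...,0].astype(int)-26)<8)&(h[...,1]>130);v,u=np.where(y[110:180,100:165]);C=cal("wrist")
print(cv2.minAreaRect(np.array([ray((a+100,b+110),.025,C)[:2] for a,b in zip(u,v)],np.float32)*1000))
E
```

```text
[0.5331 0.4045 0.0985] [0.5328 0.4034 0.099 ]
((560.3165893554688, 402.0141906738281), (69.19098663330078, 57.244606018066406), 7.809898853302002)
```

```bash
python3 - <<'E'
from ball import *
a=np.radians(8.5);d=np.array([np.cos(a),np.sin(a)]);H=np.array([.560,.404])
P=lambda s,z:np.r_[H+d*s,z]
fingers.close();bot.move_ptp(P(-.10,.2),down(a));bot.move_linear(P(-.10,.098),feed=.12)
hit=bot.move_linear(P(.03,.098),feed=.04,until_force=10);s=bot.read_state();print(hit,s["tool_pos"],(s["tool_pos"][:2]-H)@d,s["force"])
bot.move_linear(P(-.09,.098),feed=.12);bot.move_linear(P(-.09,.25),feed=.2)
bot.move_ptp([0.50,0.10,0.48],down(0))
W,dd=eyes.camera("wrist");S,_=eyes.camera("scene");cv2.imwrite("pics/w6.png",W);cv2.imwrite("pics/s6.png",S);np.save("w6.npy",dd)
print(bot.read_state()["time"])
E
```

```text
True [0.5743 0.4063 0.0971] 0.01448927191630004 [-1.2459  0.4163  3.5292]
66.8
```

View pics/w6.png

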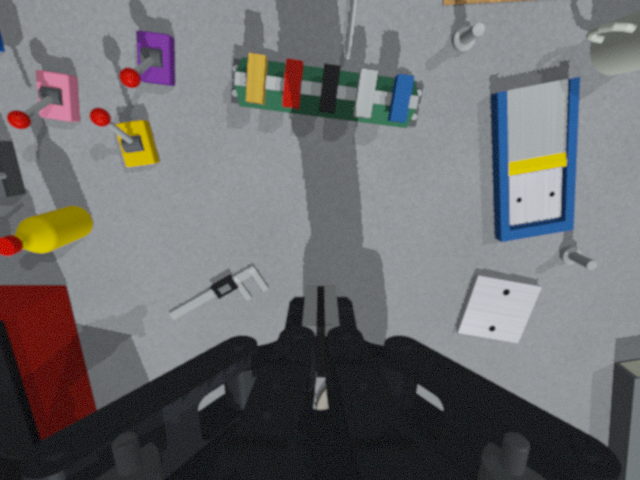

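View pics/s6.png

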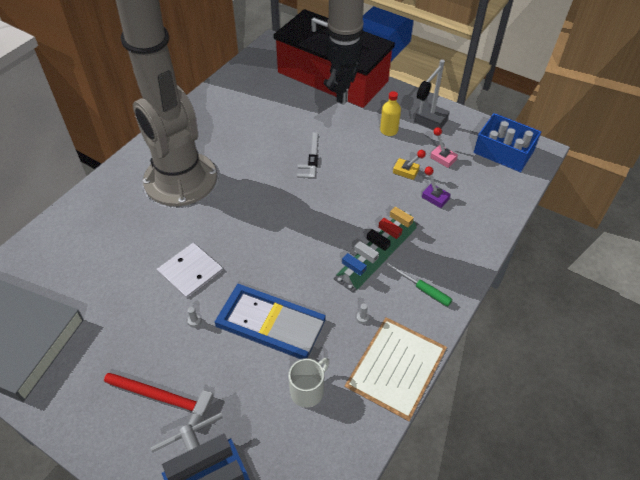

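The lever is over: ball at wrist (99,117) and scene (421,154). Everything else looks in place. I'll check its lean against the stop.

```bash
python3 - <<'E'
from ball import *
V=[("wrist",cv2.imread("pics/w6.png"),(99,117,13)),("scene",cv2.imread("pics/s6.png"),(421,154,6))]
b=ball(V);h=np.array([.560,.404,.022]);print(b,b-h,np.linalg.norm(b-h))
E
```

```text
[0.5976 0.4118 0.0943] [0.0376 0.0078 0.0723] 0.0818231748387235
```

```bash
python3 - <<'E'
from ball import *
a=np.radians(8.5);d=np.array([np.cos(a),np.sin(a)]);H=np.array([.560,.404])
P=lambda s,z:np.r_[H+d*s,z]
bot.move_ptp(P(-.09,.2),down(a));bot.move_linear(P(-.09,.098),feed=.15)
bot.move_linear(P(.006,.098),feed=.06)
hit=bot.move_linear(P(.03,.098),feed=.02,until_force=18);s=bot.read_state();print(hit,(s["tool_pos"][:2]-H)@d,s["force"])
bot.move_linear(P(-.09,.098),feed=.12);bot.move_linear(P(-.09,.25),feed=.2)
bot.move_ptp([0.50,0.10,0.48],down(0))
W,dd=eyes.camera("wrist");S,_=eyes.camera("scene")
b=ball([("wrist",W,(99,117,13)),("scene",S,(421,154,6))]);print(b)
from meas import bars
for q in bars(W,dd,cal("wrist"),box=((.55,.72),(-.1,.3)),zr=(.052,.075)): print(q[0],q[1],q[3])
print(bot.read_state()["time"])
E
```

```text
True 0.01470009612980016 [-1.9594 -0.077   4.1542]
[0.5976 0.4119 0.0942]
[0.656  0.2004] -7.007080078125 0.06407710627764951
[0.6491 0.1439] -7.325836181640625 0.06407580415223092
[0.6419 0.0863] -6.8782501220703125 0.06405538592985527
[0.6349 0.0295] -7.061897277832031 0.06412331893609308
[ 0.6281 -0.0271] -6.959526062011719 0.06401381002689438
75.1167
```

Even at 18 N the lever stopped at the same place, so it is on its stop, and the bars have not moved.

```bash
python3 -c "
from cell import bot
print(bot.close_job())"
```

```text
the job is handed in; nothing more can be done
None
```

The job is handed in at about 75 s on the robot's clock: the zero plate is flat in its pocket, all five key bars lie level and spaced across the rail, and the ready lever is over against its stop; the judge's verdict was not returned.

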